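# Cull the faulty heat sinks on a repair bench

### The arm

A 6-joint arm with a two-finger parallel gripper is mounted at the origin on the work surface. World frame = base frame: x ahead of the robot, y to its left, z up, the work surface at z = 0. Lengths are in m, angles in rad, forces in N, time in s.
With the tool pointing down it reaches from about 0.35 to 0.975 m from the base axis. Payload 4.9 kg.
Tool frame: the origin (TCP) lies on the centre line of the jaws, within the pads' length; the fingertips stand 25 mm ahead of it and the grasp point (between the pads) lies 6 mm ahead of it; z points along the fingers, y is the line along which they close (so a half turn about z gives the same grasp; the last joint's range is limited). The gripper opens to 85 mm and grips with 20 to 120 N. Pads are 22 mm wide; open, the fingers measure 114 mm over their backs; the gripper's body (76 mm by 85 mm) begins 54 mm behind the grasp point. The pads swing forward as they close: fully open they stand 13 mm farther back than shut.
Start: joints at [-1.276, 0.053, 1.613, -0, 1.476, -0.119], TCP at [0.251, -0.572, 0.256] pointing down, gripper open.
Joint ranges: [-3.01, 3.01], [-1.01, 2.22], [0.06, 2.58], [-1.02, 4.17], [0.09, 2.62], [-3.14, 3.14]. Speed limits (rad/s): [2.57, 2.57, 3.14, 3.14, 3.14, 3.14].

### API

Orientations are given as a unit quaternion [w, x, y, z].
In Python, from plant import state, grab_frame, get_calibration, job gives the robot as it stands. The module is installed in compiled form; this text tells all that it offers.
- The arm moves only by the tool move_arm, never from a script. Its argument "targets" is a list that holds one entry, the list of rows, each a list of 5 numbers: the opening in per cent of the stroke, from 0 (shut) to 100 (fully open), then the shift along the tool's x, y, z as a fraction of full scale, then the turn about the tool's z as a fraction of full scale. A call has 1 to 5 rows; each row shifts and turns the commanded pose from where the row before left it, along the tool's axes as they then stand; what a row does not reach is not made up. Full scale, the value 1, is 0.6 m for a shift and 6 degrees for a turn. A row lasts 1/12 s, in which the tool goes at most 41.7 mm and 7.16 degrees, less where a joint would pass 70% of its speed; a pose out of reach is approached as far as the arm can. A call with a number of a shift or a turn outside -1 to 1 is refused whole. A call with a gripper value outside its range is refused whole. The fingers move at their own pace and stop on an object; the grip force is fixed at half the most. Time passes only in rows, so rows that do not move let the fingers close. It gives the time, the measured TCP pose, the force, the opening and the grip force at its end, in the units of the state.
- state(): the state, without advancing time (a new reading comes with each control period).
- grab_frame(name): name is "scene" or "top" or "wrist"; returns the picture (400x640x3 uint8, red, green, blue); there is no depth.
- get_calibration(name): a dict with "vertical_fov" (degrees; the focal length in pixels is half the picture's height over the tangent of half this angle, whatever the lens; pixels are square), "cx", "cy" (the principal point, pixels), "R" (3x3) and "t" (3): a world point X has camera coordinates R X + t. Camera axes: x right, y down, z forward; pixel columns grow to the right and rows downward; lengths in m; the calibration is good to about 2 mm. A picture is of the moment at which its call begins: read the wrist's pose just before it. get_calibration takes no time and is no camera call; for the wrist camera it gives the pose at the moment of the call.
- job.job_done(): hands the job in; it is judged then, once.
The state is a dict: "time": time; "joint_pos": joint angles; "joint_vel": joint speeds; "joint_efforts": joint torques, N m; "tool_pos": TCP position; "tool_rot": TCP orientation; "contact_force": force on the tool from outside, world axes, zero at the start; "ft_torque": the same for the moment, N m; "gripper_width": opening from 0.0 (shut) to 1.0 (fully open); "grasp_force": force on a finger pad.
Only numpy, scipy, OpenCV 4.12 (cv2) and the standard library are available. Lean on these libraries where they do the work, as an engineer would, in place of code of your own. Each camera call takes 0.05 s, during which the arm holds its last target. There are 200 camera calls.

### The job

Five finned aluminium heat sinks stand on the blue bench mat, and two of them are faulty: one was cut too short, and one has the fins broken away at one end. Take out these two and set each down gently, upright on its base on the floor of the red reject tray. Leave the three sound ones standing where they are.

Things in the scene. Friction and masses are not known exactly. Their poses are not given: they have to be found in the camera images.
- sink_short: the heat sink that was cut too short: silver aluminium, 36 mm long (its x) where a sound one has 60; 32 wide (its y), 35 high (its z, up), five upright fins along x on a 4 mm base, about 70 g. Stands on the bench mat, whose surface is 2 mm above the work surface. Grip it across its width (along its y) at its middle. Origin: centre of its underside.
- sink_broken: the heat sink with broken fins: silver aluminium, base 60 mm long (its x), 32 wide (its y), 4 thick; five upright fins along x, 35 high over the base's underside (z up), stand only on its -x half (from x = -30 to about 0), while the +x half is the bare base; about 70 g. Stands on the bench mat. Grip it across its width (along its y) over the finned half, about x = -14. Origin: centre of the base's underside.
- reject_tray: red open-topped reject tray, fixed, on the bench mat: outside 180 (its x) x 230 (its y) x 30 mm high, walls and floor 4 thick, empty at the start. Origin: centre of its underside; z up.
- sink_good1: a sound heat sink of the batch, to be left where it stands: silver aluminium, five upright fins running along its full length; 60 long (its x), 32 wide (its y), 35 high (its z, up). Origin: centre of its underside.
- sink_good2: a sound heat sink of the batch, to be left where it stands: silver aluminium, five upright fins running along its full length; 60 long (its x), 32 wide (its y), 35 high (its z, up). Origin: centre of its underside.
- sink_good3: a sound heat sink of the batch, to be left where it stands: silver aluminium, five upright fins running along its full length; 60 long (its x), 32 wide (its y), 35 high (its z, up). Origin: centre of its underside.

How it is judged:
At the end, for the whole second after the job is handed in: Both faulty heat sinks are released and at rest inside the red tray, standing on its floor (underside less than 10 mm above the tray's underside, upright within 10 degrees), and the three sound ones stand upright within 15 mm of where they were (x of sink_short in the frame of reject_tray between -0.08 and 0.08 m and y of sink_short in the frame of reject_tray between -0.105 and 0.105 m and z of sink_short in the frame of reject_tray between 0 and 0.01 m and angle between each of sink_short, sink_broken, sink_good1, sink_good2, sink_good3's own z axis and vertical below 0.18 rad and linear speed of each of sink_short, sink_broken below 0.02 m/s and contact force between the fingers and sink_short below 0.05 N and x of sink_broken in the frame of reject_tray between -0.08 and 0.08 m and y of sink_broken in the frame of reject_tray between -0.105 and 0.105 m and z of sink_broken in the frame of reject_tray between 0 and 0.01 m and contact force between the fingers and sink_broken below 0.05 N and distance of each of sink_good1, sink_good2, sink_good3 from where it was at the start of the episode below 0.015 m); the robot touches nothing.
It fails at once if a sound heat sink was moved by more than 20 mm (distance of any of sink_good1, sink_good2, sink_good3 from where it was at the start of the episode above 0.02 m).
It fails at once if a faulty heat sink was dropped from a height of more than about 30 mm, or thrown ((linear speed of sink_short above 0.8 m/s and contact force between the fingers and sink_short below 0.05 N) or (linear speed of sink_broken above 0.8 m/s and contact force between the fingers and sink_broken below 0.05 N)).
It also fails if it takes over 64 s, if anything falls off the work surface, if the arm or the gripper's body presses on something with over 40 N, if the wrist force passes 120 N, or if a joint passes its speed limit or range.

## Working session

There is one attempt and no reset: what is moved stays moved. The work goes in short steps, Python scripts to look and compute and a tool call to move; the robot and the scene stay as the last step left them, time stands still between calls to the robot, and variables do not carry over. Pictures are saved under pics/ and viewed, at most 10 in all, crops included, and the job is handed in when it is done.

Besides the shell and the picture viewer there is one more tool, called as a command line: name --argument value ..., lists and objects as JSON in quotes. move_arm: Moves the arm, as the interface text tells. Shift numbers are shares of 0.6 m and turn numbers shares of 6 degrees, none past 1 either way. Its arguments: {"type":"object","properties":{"targets":{"type":"array"}},"required":["targets"]}

```bash
mkdir -p pics; python3 - <<'E'
from plant import *
import cv2
for n in("top","scene"):
    cv2.imwrite(f"pics/{n}0.png",grab_frame(n)[:,:,::-1]); c=get_calibration(n); print(n,c)
s=state();print(s['time'],s['tool_pos'],s['tool_rot'],s['gripper_width'])
E
```

```text
top {'vertical_fov': 56.86995768886926, 'cx': 318.3799664313358, 'cy': 194.87619366740338, 'R': array([[-0.01871389, -0.99980558, -0.00621186],
       [-0.99429198,  0.01926269, -0.10494006],
       [ 0.10503931,  0.00421256, -0.99445915]]), 't': array([0.01363627, 0.54281747, 0.77463058])}
scene {'vertical_fov': 57.68650049413483, 'cx': 313.90033001860854, 'cy': 202.17629659565299, 'R': array([[-0.40014478,  0.91629849,  0.01677018],
       [ 0.59501389,  0.27367141, -0.75568673],
       [-0.69702412, -0.29240561, -0.65471851]]), 't': array([ 0.19909442, -0.30010465,  1.18538184])}
0.1 [ 0.25116091 -0.57174165  0.25516879] [-9.37436265e-04  9.78671015e-01  2.05431644e-01 -7.07786514e-05] 1.0021304230663945
```

View pics/top0.png

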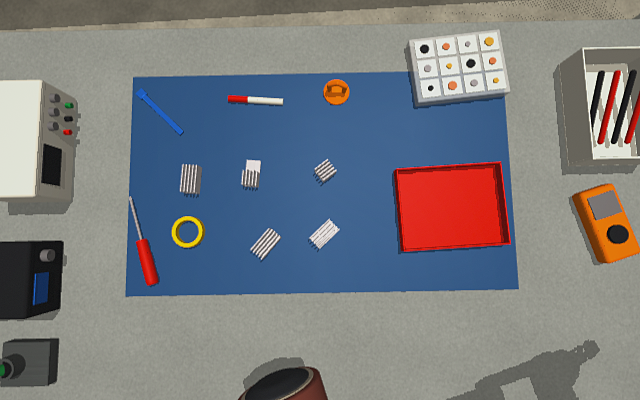

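View pics/scene0.png

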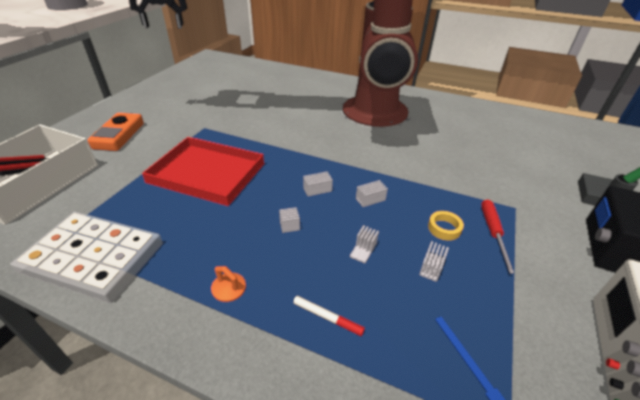

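The top view shows the short sink at about (325,171). The broken one is at about (251,174), with its bare end pointing up (+x). The tray is centred near (452,207). I'll enlarge both.

```bash
python3 - <<'E'
import cv2
a=cv2.imread("pics/top0.png")
f=lambda x:cv2.resize(a[145:205,x:x+60],None,fx=6.6667,fy=6.6667,interpolation=cv2.INTER_CUBIC)
cv2.imwrite("pics/crop.png",cv2.hconcat([f(225),f(295)]))
E
```

```text
(no output)
```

View pics/crop.png

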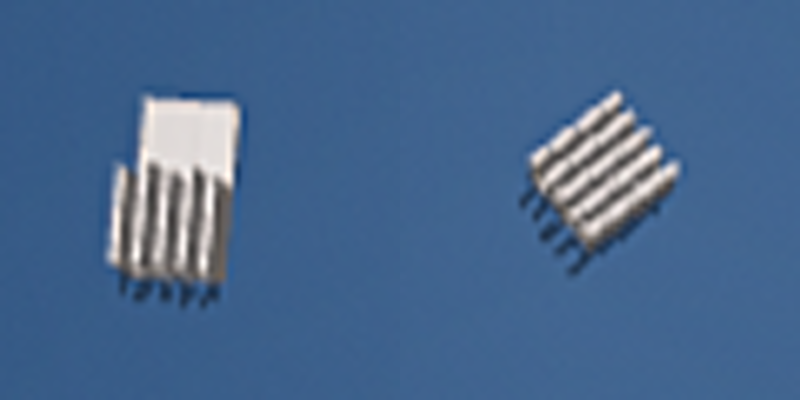

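Crop: on the broken sink, the bare base's end corners are at (143,97) and (238,103), and its left fin top runs (117,163)→(110,264). The short sink's top corners are at (618,93), (680,165), (590,245) and (532,158).

```bash
cat >h.py <<'E'
import numpy as np
from plant import *
def w(cal,px,z):
    f=200/np.tan(np.radians(cal['vertical_fov']/2)); R=cal['R'];C=-R.T@cal['t']
    d=R.T@[(px[0]-cal['cx'])/f,(px[1]-cal['cy'])/f,1]
    return C+d*(z-C[2])/d[2]
def px(cal,X):
    f=200/np.tan(np.radians(cal['vertical_fov']/2)); p=cal['R']@X+cal['t']
    return f*p[0]/p[2]+cal['cx'],f*p[1]/p[2]+cal['cy']
def tool(s):
    from scipy.spatial.transform import Rotation as Ro
    return Ro.from_quat(np.roll(s['tool_rot'],-1)).as_matrix()
E
python3 - <<'E'
from h import *
np.set_printoptions(precision=4,suppress=True)
c=get_calibration("top")
k=lambda p,o,z:w(c,(o+p[0]/6.6667-.4,145+p[1]/6.6667-.4),z)
for p in[(143,97),(238,103)]:print('base',k(p,225,.006))
for p in[(117,163),(110,264)]:print('fin',k(p,225,.037))
S=[k(p,235,.037) for p in[(618,93),(680,165),(590,245),(532,158)]]
print(np.array(S),np.mean(S,0),[np.linalg.norm(S[i]-S[i-1]) for i in range(4)])
for p in[(395,168),(501,162),(510,244),(401,252)]:print('tray',w(c,p,.032))
print(tool(state()))
cw=get_calibration("wrist");print(cw['vertical_fov'],-cw['R'].T@cw['t'],cw['R'])
E
```

```text
base [0.6298 0.1655 0.006 ]
base [0.6271 0.1332 0.006 ]
fin [0.6017 0.1676 0.037 ]
fin [0.5685 0.1698 0.037 ]
[[ 0.6211 -0.0176  0.037 ]
 [ 0.5969 -0.0373  0.037 ]
 [ 0.5713 -0.0075  0.037 ]
 [ 0.6002  0.0108  0.037 ]] [ 0.5974 -0.0129  0.037 ] [np.float64(0.03528866709342142), np.float64(0.031149881490476056), np.float64(0.03931194365253273), np.float64(0.03422531134650994)]
tray [ 0.5983 -0.1648  0.032 ]
tray [ 0.6069 -0.396   0.032 ]
tray [ 0.4296 -0.4026  0.032 ]
tray [ 0.417  -0.1702  0.032 ]
[[ 0.9156  0.4021 -0.0005]
 [ 0.4021 -0.9156  0.0018]
 [ 0.0002 -0.0019 -1.    ]]
61.19941748847112 [ 0.3098 -0.5453  0.3735] [[ 0.4028 -0.9153 -0.0027]
 [-0.884  -0.3897  0.2583]
 [-0.2374 -0.1016 -0.9661]]
```

```bash
cat >>h.py <<'E'
def plan(xyz,yaw,grip):
    s=state();T=tool(s);p=np.array(s['tool_pos']);y0=np.degrees(np.arctan2(T[1,0],T[0,0]))
    dy=(yaw-y0+180)%360-180; D=np.array(xyz)-p
    n=int(max(np.ceil(np.linalg.norm(D)/.039),np.ceil(abs(dy)/6-.01),1))
    print(s['time'],'pos',p.round(4),'yaw',round(y0,2),'n',n)
    from scipy.spatial.transform import Rotation as Ro
    for i in range(n):
        v=(Ro.from_euler('z',dy*i/n,degrees=True).as_matrix()@T).T@D/n/.6
        print([grip]+[float(round(a,3)) for a in v]+[float(round(-dy/n/6,3))])
E
python3 -c "
from h import *
plan([.597,-.013,.16],129,100)"
```

```text
0.1 pos [ 0.2512 -0.5717  0.2552] yaw 23.71 n 18
[100, 0.05, -0.034, 0.009, -0.975]
[100, 0.053, -0.029, 0.009, -0.975]
[100, 0.056, -0.024, 0.009, -0.975]
[100, 0.058, -0.018, 0.009, -0.975]
[100, 0.06, -0.012, 0.009, -0.975]
[100, 0.061, -0.006, 0.009, -0.975]
[100, 0.061, 0.001, 0.009, -0.975]
[100, 0.06, 0.007, 0.009, -0.975]
[100, 0.059, 0.013, 0.009, -0.975]
[100, 0.058, 0.019, 0.009, -0.975]
[100, 0.056, 0.025, 0.009, -0.975]
[100, 0.053, 0.03, 0.009, -0.975]
[100, 0.049, 0.035, 0.009, -0.975]
[100, 0.046, 0.04, 0.009, -0.975]
[100, 0.041, 0.045, 0.009, -0.975]
[100, 0.036, 0.049, 0.009, -0.975]
[100, 0.031, 0.052, 0.009, -0.975]
[100, 0.026, 0.055, 0.009, -0.975]
```

move_arm --targets '[[[100,0.05,-0.034,0.009,-0.975],[100,0.053,-0.029,0.009,-0.975],[100,0.056,-0.024,0.009,-0.975],[100,0.058,-0.018,0.009,-0.975],[100,0.06,-0.012,0.009,-0.975]]]'

```text
time: 0.52
tool_pos: [0.3473, -0.4154, 0.2285]
tool_rot: [-0.0, 0.894, 0.448, -0.0]
contact_force: [0.5, -0.2, 0.8]
gripper_width: 1.0
grasp_force: 0.0
```

move_arm --targets '[[[100,0.061,-0.006,0.009,-0.975],[100,0.061,0.001,0.009,-0.975],[100,0.06,0.007,0.009,-0.975],[100,0.059,0.013,0.009,-0.975],[100,0.058,0.019,0.009,-0.975]]]'

```text
time: 0.93
tool_pos: [0.4436, -0.2603, 0.2017]
tool_rot: [-0.0, 0.752, 0.659, -0.0]
contact_force: [-0.3, -0.9, -0.4]
gripper_width: 1.0
grasp_force: 0.0
```

move_arm --targets '[[[100,0.056,0.025,0.009,-0.975],[100,0.053,0.03,0.009,-0.975],[100,0.049,0.035,0.009,-0.975],[100,0.046,0.04,0.009,-0.975],[100,0.041,0.045,0.009,-0.975]]]'

```text
time: 1.35
tool_pos: [0.5393, -0.1048, 0.1746]
tool_rot: [-0.0, 0.561, 0.828, -0.0]
contact_force: [-0.0, -0.5, 0.0]
gripper_width: 1.004
grasp_force: 0.0
```

move_arm --targets '[[[100,0.036,0.049,0.009,-0.975],[100,0.031,0.052,0.009,-0.975],[100,0.026,0.055,0.009,-0.975],[100,0,0,0,0],[100,0,0,0,0]]]'

```text
time: 1.77
tool_pos: [0.5966, -0.0122, 0.1579]
tool_rot: [-0.001, 0.429, 0.903, -0.0]
contact_force: [0.3, -1.1, -0.2]
gripper_width: 1.003
grasp_force: 0.0
```

```bash
python3 - <<'E'
from h import *
import cv2
s=state();c=get_calibration("wrist");im=grab_frame("wrist");cv2.imwrite("pics/w1.png",im[:,:,::-1])
print(px(c,np.array([.597,-.013,.037])))
import pickle;pickle.dump(c,open("w1.pkl","wb"))
plan([.597,-.013,.031],129,100)
E
```

```text
(np.float64(316.73000782816), np.float64(206.00449089867308))
1.8167 pos [ 0.5964 -0.0134  0.1583] yaw 129.05 n 4
[100, -0.0, 0.0, 0.053, 0.002]
[100, -0.0, 0.0, 0.053, 0.002]
[100, -0.0, 0.0, 0.053, 0.002]
[100, -0.0, 0.0, 0.053, 0.002]
```

View pics/w1.png

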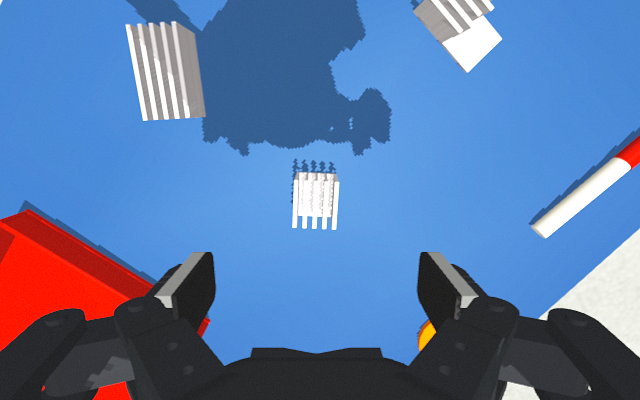

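The wrist view has the short sink at (315.5,202), against a prediction of (317,206). It is square to the jaws with clear space around it, so I add 2 mm along +x while descending.

move_arm --targets '[[[100,0.004,-0.001,0.053,0],[100,0,0,0.053,0],[100,0,0,0.053,0],[100,0,0,0.053,0],[100,0,0,0,0]]]'

```text
time: 2.23
tool_pos: [0.5887, -0.0131, 0.0248]
tool_rot: [-0.006, 0.432, 0.902, -0.002]
contact_force: [-1.3, 0.4, -2.1]
gripper_width: 1.001
grasp_force: 0.0
```

move_arm --targets '[[[0,0,0,0,0],[0,0,0,0,0],[0,0,0,0,0],[0,0,0,0,0],[0,0,0,0,0]]]'

```text
time: 2.65
tool_pos: [0.5969, -0.0128, 0.035]
tool_rot: [0.002, 0.431, 0.903, 0.001]
contact_force: [-0.4, -0.5, 0.8]
gripper_width: 0.366
grasp_force: 59.1
```

move_arm --targets '[[[0,0,0,0,0],[0,0,0,0,0],[0,0,0,0,0],[0,0,0,0,0],[0,0,0,0,0]]]'

```text
time: 3.07
tool_pos: [0.5969, -0.0127, 0.0349]
tool_rot: [0.002, 0.43, 0.903, 0.001]
contact_force: [-0.0, 0.1, 5.9]
gripper_width: 0.368
grasp_force: 60.3
```

move_arm --targets '[[[0,0,0,-0.03,0],[0,0,0,-0.05,0],[0,0,0,-0.05,0],[0,0,0,-0.03,0],[0,0,0,0,0]]]'

```text
time: 3.48
tool_pos: [0.5983, -0.0127, 0.1344]
tool_rot: [0.005, 0.43, 0.903, 0.002]
contact_force: [0.6, -0.3, -0.4]
gripper_width: 0.365
grasp_force: 59.3
```

```bash
python3 -c "
from h import *
s=state();print(s['gripper_width'],s['contact_force'])
plan([.513,-.345,.125],129,0)"
```

```text
0.3645746228051101 [ 0.60783155 -0.26047493 -0.39590911]
3.4833 pos [ 0.5983 -0.0127  0.1344] yaw 129.02 n 9
[0, -0.038, -0.051, 0.002, 0.0]
[0, -0.038, -0.051, 0.002, 0.0]
[0, -0.038, -0.051, 0.002, 0.0]
[0, -0.038, -0.051, 0.002, 0.0]
[0, -0.038, -0.051, 0.002, 0.0]
[0, -0.038, -0.051, 0.002, 0.0]
[0, -0.038, -0.051, 0.002, 0.0]
[0, -0.038, -0.051, 0.002, 0.0]
[0, -0.038, -0.051, 0.002, 0.0]
```

move_arm --targets '[[[0,-0.018,-0.025,0,0],[0,-0.038,-0.051,0,0],[0,-0.038,-0.051,0,0],[0,-0.038,-0.051,0,0],[0,-0.038,-0.051,0,0]]]'

```text
time: 3.9
tool_pos: [0.551, -0.1791, 0.1269]
tool_rot: [-0.001, 0.43, 0.903, -0.0]
contact_force: [1.1, -0.4, -1.2]
gripper_width: 0.363
grasp_force: 59.3
```

move_arm --targets '[[[0,-0.038,-0.051,0,0],[0,-0.038,-0.051,0,0],[0,-0.038,-0.051,0,0],[0,-0.038,-0.051,0,0],[0,-0.02,-0.026,0,0]]]'

```text
time: 4.32
tool_pos: [0.5082, -0.3485, 0.127]
tool_rot: [-0.0, 0.432, 0.902, -0.001]
contact_force: [0.2, 0.5, -1.1]
gripper_width: 0.369
grasp_force: 59.3
```

move_arm --targets '[[[0,0,0,0,0],[0,0,0,0,0],[0,0,0,0.03,0],[0,0,0,0,0],[0,0,0,0,0]]]'

```text
time: 4.73
tool_pos: [0.5093, -0.343, 0.108]
tool_rot: [-0.002, 0.43, 0.903, 0.001]
contact_force: [0.4, 0.3, -0.7]
gripper_width: 0.367
grasp_force: 59.3
```

```bash
python3 - <<'E'
from h import *
import cv2
s=state();print(s['gripper_width'],s['tool_pos'],s['contact_force'])
cv2.imwrite("pics/t2.png",cv2.resize(grab_frame("top")[140:270,370:550,::-1],None,fx=4,fy=4))
E
```

```text
0.36699916904593155 [ 0.50929556 -0.34295936  0.10803345] [ 0.42892171  0.31243183 -0.71716849]
```

View pics/t2.png

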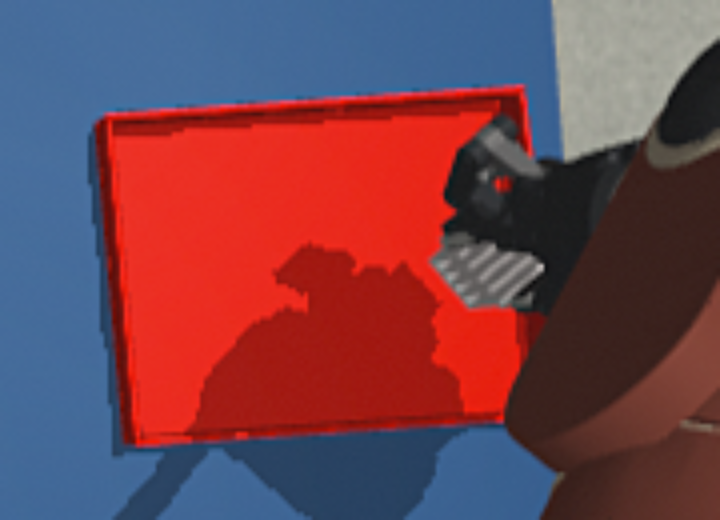

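The crop shows the short sink held upright over the right part of the tray, at about (487,272), and clear of the walls. Lowering it now.

move_arm --targets '[[[0,0,0,0.05,0],[0,0,0,0.04,0],[0,0,0,0.014,0],[0,0,0,0,0],[0,0,0,0,0]]]'

```text
time: 5.2
tool_pos: [0.5103, -0.3449, 0.048]
tool_rot: [0.0, 0.43, 0.903, 0.0]
contact_force: [-0.1, 0.9, 0.0]
gripper_width: 0.363
grasp_force: 59.3
```

move_arm --targets '[[[0,0,0,0.004,0],[0,0,0,0.003,0],[0,0,0,0,0],[0,0,0,0,0],[0,0,0,0,0]]]'

```text
time: 5.62
tool_pos: [0.5102, -0.3454, 0.0439]
tool_rot: [0.0, 0.43, 0.903, -0.0]
contact_force: [-0.4, -0.1, -0.6]
gripper_width: 0.363
grasp_force: 59.3
```

move_arm --targets '[[[0,0,0,0.004,0],[0,0,0,0.002,0],[0,0,0,0,0],[0,0,0,0,0],[0,0,0,0,0]]]'

```text
time: 6.03
tool_pos: [0.5099, -0.3452, 0.0396]
tool_rot: [-0.0, 0.43, 0.903, 0.0]
contact_force: [0.2, -0.3, -0.6]
gripper_width: 0.363
grasp_force: 59.3
```

move_arm --targets '[[[0,0,0,0.002,0],[0,0,0,0,0],[0,0,0,0,0],[0,0,0,0,0],[0,0,0,0,0]]]'

```text
time: 6.45
tool_pos: [0.5102, -0.3454, 0.0389]
tool_rot: [0.0, 0.43, 0.903, -0.0]
contact_force: [-0.6, 0.7, 2.3]
gripper_width: 0.365
grasp_force: 59.5
```

move_arm --targets '[[[60,0,0,0,0],[60,0,0,0,0],[60,0,0,0,0],[60,0,0,0,0],[60,0,0,0,0]]]'

```text
time: 6.87
tool_pos: [0.5099, -0.3451, 0.0383]
tool_rot: [-0.0, 0.43, 0.903, 0.0]
contact_force: [-0.4, 0.1, -0.3]
gripper_width: 0.596
grasp_force: 0.0
```

move_arm --targets '[[[60,0,0,-0.02,0],[60,0,0,-0.06,0],[60,0,0,-0.06,0],[60,0,0,-0.06,0],[60,0,0,0,0]]]'

```text
time: 7.28
tool_pos: [0.5139, -0.3484, 0.1694]
tool_rot: [0.008, 0.43, 0.903, -0.002]
contact_force: [1.7, -1.2, 1.5]
gripper_width: 0.6
grasp_force: 0.0
```

```bash
python3 -c "
from h import *
plan([.5846,.1527,.16],175.7,100)"
```

```text
7.2833 pos [ 0.5139 -0.3484  0.1694] yaw 129.02 n 13
[100, 0.044, 0.047, 0.001, -0.598]
[100, 0.041, 0.05, 0.001, -0.598]
[100, 0.038, 0.053, 0.001, -0.598]
[100, 0.035, 0.055, 0.001, -0.598]
[100, 0.031, 0.057, 0.001, -0.598]
[100, 0.027, 0.059, 0.001, -0.598]
[100, 0.024, 0.06, 0.001, -0.598]
[100, 0.02, 0.062, 0.001, -0.598]
[100, 0.016, 0.063, 0.001, -0.598]
[100, 0.012, 0.064, 0.001, -0.598]
[100, 0.008, 0.064, 0.001, -0.598]
[100, 0.004, 0.065, 0.001, -0.598]
[100, -0.0, 0.065, 0.001, -0.598]
```

move_arm --targets '[[[100,0.044,0.047,0.001,-0.6],[100,0.041,0.05,0.001,-0.6],[100,0.038,0.053,0.001,-0.6],[100,0.035,0.055,0.001,-0.6],[100,0.031,0.057,0.001,-0.6]]]'

```text
time: 7.7
tool_pos: [0.537, -0.1509, 0.1565]
tool_rot: [0.001, 0.283, 0.959, -0.0]
contact_force: [0.4, -0.0, -0.5]
gripper_width: 1.0
grasp_force: 0.0
```

move_arm --targets '[[[100,0.027,0.059,0.001,-0.6],[100,0.024,0.06,0.001,-0.6],[100,0.02,0.062,0.001,-0.6],[100,0.016,0.063,0.001,-0.6],[100,0.012,0.064,0.001,-0.6]]]'

```text
time: 8.12
tool_pos: [0.5641, 0.0425, 0.1536]
tool_rot: [0.001, 0.129, 0.992, 0.0]
contact_force: [1.4, 0.1, -0.7]
gripper_width: 1.0
grasp_force: 0.0
```

move_arm --targets '[[[100,0.008,0.064,0.001,-0.6],[100,0.004,0.065,0.001,-0.6],[100,0,0.065,0.001,-0.6],[100,0,0,0,0],[100,0,0,0,0]]]'

```text
time: 8.53
tool_pos: [0.5799, 0.1582, 0.1514]
tool_rot: [0.0, 0.035, 0.999, -0.0]
contact_force: [-0.3, -1.2, -1.0]
gripper_width: 1.003
grasp_force: 0.0
```

```bash
python3 - <<'E'
from h import *
import cv2
s=state();c=get_calibration("wrist");im=grab_frame("wrist");cv2.imwrite("pics/w3.png",im[:,:,::-1])
cv2.imwrite("pics/t3.png",cv2.resize(grab_frame("top")[140:270,370:550,::-1],None,fx=4,fy=4))
a=np.radians(-4.3);ex=np.array([np.cos(a),np.sin(a)]);ey=np.array([-ex[1],ex[0]])
for x,y,z in[(30,16,6),(30,-16,6),(-30,16,37),(-30,-16,37)]:print(x,y,np.round(px(c,np.r_[np.array([.5986,.1517])+ex*x/1e3+ey*y/1e3,z/1e3]),1))
plan([.5846,.1527,.033],175.7,100)
E
```

```text
30 16 [327.9 253. ]
30 -16 [289.8 252.8]
-30 16 [330.7 192.3]
-30 -16 [285.4 192. ]
8.6333 pos [0.5799 0.1559 0.1511] yaw 175.8 n 4
[100, -0.002, -0.001, 0.049, 0.004]
[100, -0.002, -0.001, 0.049, 0.004]
[100, -0.002, -0.001, 0.049, 0.004]
[100, -0.002, -0.001, 0.049, 0.004]
```

View pics/w3.png

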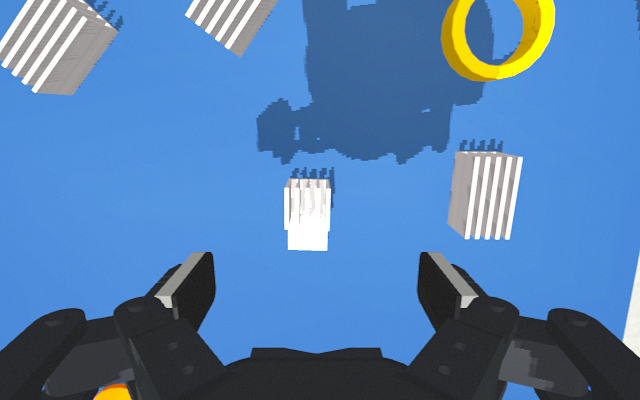

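View pics/t3.png

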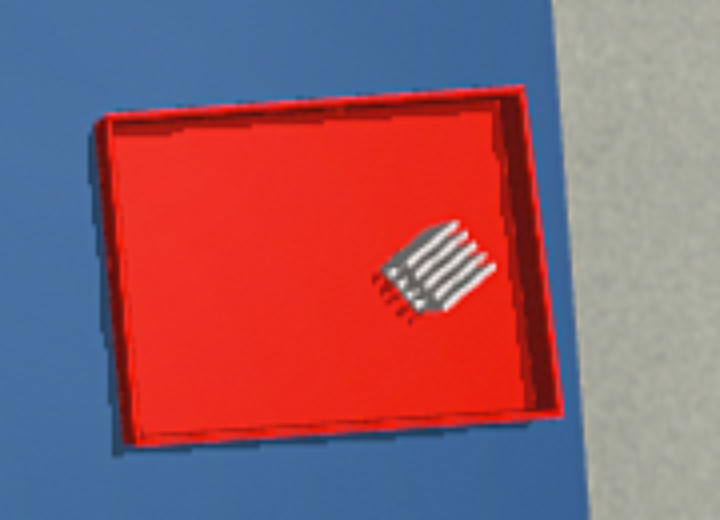

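The short sink stands upright in the tray, at about (440,268) in the crop. In the wrist view the broken sink's base end is at (289–328,250) against a prediction of row 253, so it is well aligned and 2 mm of correction along x is enough.

move_arm --targets '[[[100,-0.003,-0.005,0.055,0],[100,-0.002,0,0.06,0],[100,0,0,0.05,0],[100,0,0,0.03,0],[100,0,0,0,0]]]'

```text
time: 9.05
tool_pos: [0.5787, 0.1507, 0.0285]
tool_rot: [-0.005, 0.038, 0.999, -0.001]
contact_force: [-1.6, 0.0, -1.1]
gripper_width: 0.998
grasp_force: 0.0
```

move_arm --targets '[[[100,0,0,0,0],[0,0,0,0,0],[0,0,0,0,0],[0,0,0,0,0],[0,0,0,0,0]]]'

```text
time: 9.47
tool_pos: [0.5838, 0.1531, 0.0355]
tool_rot: [0.001, 0.037, 0.999, 0.0]
contact_force: [-0.3, 0.6, -0.5]
gripper_width: 0.457
grasp_force: 0.0
```

move_arm --targets '[[[0,0,0,0,0],[0,0,0,0,0],[0,0,0,0,0],[0,0,0,0,0],[0,0,0,0,0]]]'

```text
time: 9.88
tool_pos: [0.5838, 0.1532, 0.0354]
tool_rot: [0.001, 0.036, 0.999, 0.0]
contact_force: [-0.6, -0.7, 6.1]
gripper_width: 0.36
grasp_force: 61.2
```

move_arm --targets '[[[0,0,0,-0.02,0],[0,0,0,-0.05,0],[0,0,0,-0.05,0],[0,0,0,-0.03,0],[0,0,0,0,0]]]'

```text
time: 10.3
tool_pos: [0.5856, 0.1536, 0.1298]
tool_rot: [0.005, 0.036, 0.999, 0.001]
contact_force: [0.8, 0.5, -0.5]
gripper_width: 0.364
grasp_force: 60.5
```

```bash
python3 -c "
from h import *
s=state();print(s['gripper_width'],s['contact_force'])
plan([.495,-.235,.12],175.7,0)"
```

```text
0.364286985341515 [ 0.79239683  0.47152823 -0.52933781]
10.3 pos [0.5856 0.1536 0.1298] yaw 175.82 n 11
[0, 0.009, -0.06, 0.001, 0.002]
[0, 0.009, -0.06, 0.001, 0.002]
[0, 0.009, -0.06, 0.001, 0.002]
[0, 0.009, -0.06, 0.001, 0.002]
[0, 0.009, -0.06, 0.001, 0.002]
[0, 0.009, -0.06, 0.001, 0.002]
[0, 0.009, -0.06, 0.001, 0.002]
[0, 0.009, -0.06, 0.001, 0.002]
[0, 0.009, -0.06, 0.001, 0.002]
[0, 0.009, -0.06, 0.001, 0.002]
[0, 0.009, -0.06, 0.001, 0.002]
```

move_arm --targets '[[[0,0.004,-0.03,0,0],[0,0.009,-0.06,0,0],[0,0.009,-0.06,0,0],[0,0.009,-0.06,0,0],[0,0.009,-0.06,0,0]]]'

```text
time: 10.72
tool_pos: [0.5452, -0.0078, 0.1223]
tool_rot: [-0.001, 0.036, 0.999, 0.0]
contact_force: [1.4, -0.0, -0.7]
gripper_width: 0.359
grasp_force: 60.5
```

move_arm --targets '[[[0,0.009,-0.06,0,0],[0,0.009,-0.06,0,0],[0,0.009,-0.06,0,0],[0,0.009,-0.06,0,0],[0,0.009,-0.06,0,0]]]'

```text
time: 11.13
tool_pos: [0.5052, -0.1854, 0.1225]
tool_rot: [-0.001, 0.036, 0.999, 0.001]
contact_force: [-0.1, 0.3, -0.8]
gripper_width: 0.363
grasp_force: 60.5
```

move_arm --targets '[[[0,0.009,-0.06,0,0],[0,0.004,-0.03,0,0],[0,0,0,0,0],[0,0,0,0,0],[0,0,0,0,0]]]'

```text
time: 11.55
tool_pos: [0.4946, -0.2366, 0.1227]
tool_rot: [-0.001, 0.036, 0.999, 0.001]
contact_force: [-0.9, -0.1, -0.4]
gripper_width: 0.363
grasp_force: 60.4
```

```bash
python3 - <<'E'
from h import *
import cv2
plan([.495,-.235,.044],175.7,0)
cv2.imwrite("pics/w4.png",grab_frame("wrist")[:,:,::-1])
E
```

```text
11.55 pos [ 0.4946 -0.2366  0.1227] yaw 175.82 n 3
[0, -0.0, 0.001, 0.044, 0.007]
[0, -0.0, 0.001, 0.044, 0.007]
[0, -0.0, 0.001, 0.044, 0.007]
```

View pics/w4.png

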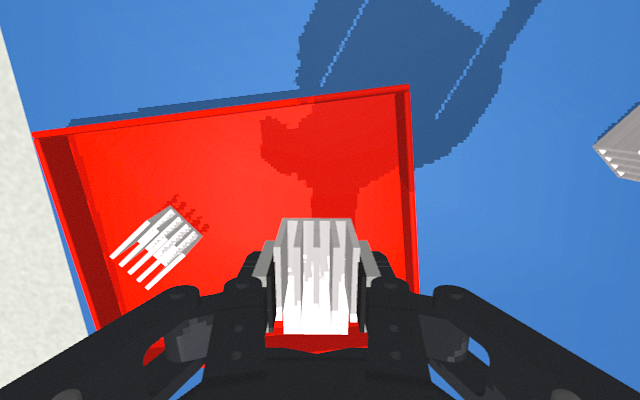

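The broken sink is held level at (312,275), and the short one stands clear to the left at (155,248). The right wall has room for the fingers, so I lower.

move_arm --targets '[[[0,0,0,0.05,0],[0,0,0,0.05,0],[0,0,0,0.025,0],[0,0,0,0,0],[0,0,0,0,0]]]'

```text
time: 12.02
tool_pos: [0.4946, -0.236, 0.0477]
tool_rot: [-0.001, 0.036, 0.999, 0.001]
contact_force: [-0.2, -0.1, -0.2]
gripper_width: 0.361
grasp_force: 60.4
```

move_arm --targets '[[[0,0,0,0.004,0],[0,0,0,0.004,0],[0,0,0,0,0],[0,0,0,0,0],[0,0,0,0,0]]]'

```text
time: 12.43
tool_pos: [0.4955, -0.2379, 0.0447]
tool_rot: [0.001, 0.037, 0.999, -0.0]
contact_force: [-0.4, 0.7, -0.6]
gripper_width: 0.361
grasp_force: 60.4
```

move_arm --targets '[[[0,0,0,0.004,0],[0,0,0,0.004,0],[0,0,0,0,0],[0,0,0,0,0],[0,0,0,0,0]]]'

```text
time: 12.85
tool_pos: [0.4954, -0.238, 0.0394]
tool_rot: [0.0, 0.037, 0.999, -0.0]
contact_force: [0.4, -1.1, 1.9]
gripper_width: 0.365
grasp_force: 60.6
```

move_arm --targets '[[[0,0,0,0.002,0],[0,0,0,0,0],[0,0,0,0,0],[0,0,0,0,0],[0,0,0,0,0]]]'

```text
time: 13.27
tool_pos: [0.4954, -0.238, 0.0393]
tool_rot: [0.0, 0.037, 0.999, -0.0]
contact_force: [-4.0, 1.7, 9.3]
gripper_width: 0.361
grasp_force: 61.7
```

Contact felt; releasing and retreating.

move_arm --targets '[[[60,0,0,0,0],[60,0,0,0,0],[60,0,0,0,0],[60,0,0,0,0],[60,0,0,0,0]]]'

```text
time: 13.68
tool_pos: [0.4948, -0.2375, 0.0375]
tool_rot: [-0.0, 0.037, 0.999, 0.0]
contact_force: [-0.2, 0.8, 0.2]
gripper_width: 0.598
grasp_force: 0.0
```

move_arm --targets '[[[60,0,0,-0.02,0],[60,0,0,-0.06,0],[60,0,0,-0.06,0],[60,0,0,-0.06,0],[60,0,0,0,0]]]'

```text
time: 14.1
tool_pos: [0.4993, -0.2403, 0.1681]
tool_rot: [0.007, 0.036, 0.999, -0.004]
contact_force: [1.3, -1.2, 1.5]
gripper_width: 0.598
grasp_force: 0.0
```

move_arm --targets '[[[60,0,-0.05,0,0],[60,0,-0.06,0,0],[60,0,-0.06,0,0],[60,0,-0.05,0,0],[60,0,0,0,0]]]'

```text
time: 14.52
tool_pos: [0.4849, -0.3743, 0.1592]
tool_rot: [0.001, 0.039, 0.999, -0.002]
contact_force: [-0.0, -0.2, 0.1]
gripper_width: 0.596
grasp_force: 0.0
```

```bash
python3 - <<'E'
from h import *
import cv2
cv2.imwrite("pics/t5.png",cv2.resize(grab_frame("top")[130:280,130:550,::-1],None,fx=1.9,fy=1.9,interpolation=cv2.INTER_CUBIC))
E
```

```text
(no output)
```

View pics/t5.png

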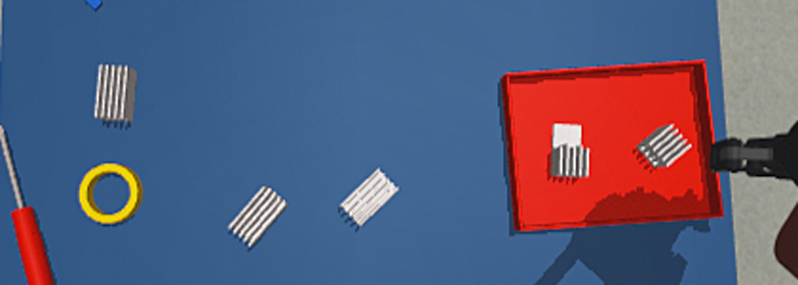

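The broken sink at (570,152) and the short one at (663,147) both stand upright in the tray. The three sound sinks are where they were, and the gripper is clear.

```bash
python3 -c "
from plant import *
print(job.job_done())"
```

```text
the job is handed in; nothing more can be done
None
```

I set both faulty heat sinks upright on the floor of the red tray, left the three sound ones where they stood, and handed the job in at about 14.6 s; no verdict was returned.

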